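Wind the wrapper's top guide down with its loose changeover crank

ROBOT

A 6-joint arm with a two-finger parallel gripper is mounted at the origin on the work surface. World frame = base frame: x ahead of the robot, y to its left, z up, the work surface at z = 0. Lengths are in mm, angles in rad, forces in N, time in s.
With the tool pointing down it reaches from about 300 to 775 mm from the base axis. Payload 14.6 kg.
Tool frame: the origin (TCP) lies at the very end of the fingers, on their centre line; the grasp point (between the pads) lies 19 mm behind it (manip.grip_point_offset is the distance from the TCP to the grasp point, in mm); z points along the fingers, y is the line along which they close (so a half turn about z gives the same grasp; the last joint's range is limited). The gripper opens to 94 mm and grips with 3 to 60 N. Pads are 16 mm wide; open, the fingers measure 119 mm over their backs; the gripper's body (75 mm by 177 mm) begins 78 mm behind the grasp point.
Start: joints at [1.079, 0.3, 1.521, -0, 1.321, -0.067], TCP at [226.672, 501.108, 205.446] pointing down, gripper open.
Joint ranges: [-3.03, 3.03], [-0.79, 2.21], [0.23, 2.52], [-1.04, 4.18], [0, 3.07], [-2.55, 2.55]. Speed limits (rad/s): [2.22, 2.22, 2.57, 3.14, 3.14, 3.14].

INTERFACE

Orientations are given as [roll, pitch, yaw] about the fixed x, y, z axes, in that order (R = Rz(yaw) Ry(pitch) Rx(roll)).
In Python, from cell import telemetry, eyes, manip gives the robot as it stands.
- The arm moves only by the tool play_rows, never from a script. Its arguments are lists of equal length, an entry for each row: "translation": the shift along the world's x, y, z in m, a list of three; "yaw": the turn about the world's z in rad. A call has 1 to 12 rows; each row is the pose to reach, as a shift and turn from the pose commanded when the call began; what a row does not reach only later rows make up. A row lasts 1/8 s, in which the tool goes at most 62.5 mm and 10.7 degrees, less where a joint would pass 70% of its speed; a pose out of reach is approached as far as the arm can. A call with a gripper value outside its range is refused whole. "hand" is the opening, from 0 (shut) to 1 (fully open), set as the call begins (left out, the last holds). The fingers move at their own pace and stop on an object; "force" is the grip in N (left out, the last holds). Time passes only in rows, so rows that repeat a pose let the fingers close. It gives the time, the measured TCP pose, the force, the opening and the grip force at its end, in the units of the state.
- telemetry.read_state(): the state, without advancing time (a new reading comes with each control period).
- eyes.camera(name): name is "side" or "top"; returns a dict with "pixels" (420x560x3 uint8, red, green, blue), "fx", "fy", "cx", "cy" (pixels), "dist_coeffs" ([k1, k2, p1, p2, k3] as OpenCV has them; the pictures are not rectified), "cam_to_world" (4x4, takes a point from camera to world coordinates). Camera axes: x right, y up, looking along -z (the intrinsics and any distortion apply to the point x, -y, -z); pixel columns grow to the right and rows downward; lengths in mm; the calibration is good to about 2 mm. A picture is of the moment at which its call begins. There is no depth.
- manip.sign_off(): hands the job in; it is judged then, once.
The state is a dict: "clock": time; "joints": joint angles; "qd": joint speeds; "effort": joint torques, N m; "eef_pos": TCP position; "eef_rot": TCP orientation; "wrist_force": force on the tool from outside, world axes, zero at the start; "moment": the same for the moment, N m; "finger_gap": finger opening in mm; "finger_force": force on a finger pad.
Only numpy, scipy, OpenCV 4.12 (cv2) and the standard library are available. Lean on these libraries where they do the work, as an engineer would, in place of code of your own. Each camera call takes 0.05 s, during which the arm holds its last target. There are 200 camera calls.

TASK

The infeed conveyor is being changed over to the low praline boxes. Take the loose crank off its rest, seat it fully home on the square spindle end hidden down in the guard sleeve on top of the portal, then wind the top guide all the way down onto its stop collars. Feel for the square and for the stop without forcing anything, leave the crank seated on the spindle, and do not disturb the box on the belt or the tray and spatula on the bench.

Things in the scene. Friction and masses are not known exactly. Their poses are not given: they have to be found in the camera images.
- conveyor: Short bench conveyor, fixed: 420 mm long (its y), 260 mm wide (its x), white belt 73 mm above the bench. A grey portal (two 16 mm columns and a beam, beam top 183 mm up) spans it; in the middle of the beam stands a steel guard sleeve. Origin on the bench under the sleeve's axis, z up.
- sleeve_top (a point): Centre of the mouth of the steel guard sleeve in the middle of the portal, 205 mm above the bench: upright, 56 mm outside, 41 mm inside, 40 mm deep. The square end of the lifting spindle is hidden down inside it, on its axis.
- spindle_tip (a point): Top of the fixed-place spindle end, 10 mm below the sleeve's mouth: square, 19 mm across flats, 25 mm high from the sleeve's floor, then a round tip 5 mm high (19 mm, tapering to 14 mm). Its turn is unknown and this point does not show it. It turns stiffly (about 0.2 N m) and stays put; clockwise from above lowers the guide 12 mm a turn, 0.8 to 1.3 turns to a hard stop.
- sleeve_floor (a point): Centre of the sleeve's floor, 40 mm below its mouth; the crank's foot stands on it when the crank is fully home.
- crank: Loose steel crank, about 0.6 kg, standing upright on its rest. Origin: centre of its foot; z up the hub's axis, x along the arm to the knob. Round hub 38 mm in diameter, 84 mm long; on it a flat arm 22 mm wide, 84 to 97 mm above the foot, reaching 92 mm out; a boss on the hub ends 100 mm above the foot. Riding unseated on the square's top edge, the foot is 25 mm above the sleeve's floor.
- socket (a point): Centre of the mouth of the square socket in the crank's foot (same point as the crank's origin): 20.4 mm across flats (flats square to the arm and along it), 33 mm deep; it fits the spindle at four turns, 90 degrees apart, with about 4 degrees of play either way. The spindle's round tip enters it at any turn.
- crank_hub (a point): Point on the hub's axis 66 mm above the foot, where the round hub can be gripped with one finger each side of the arm (fingers closing across the arm); it is 26 mm above the sleeve's mouth when the crank is home.
- crank_knob (a point): Middle of the crank's black upright knob: 26 mm diameter, 58 mm high, spins freely on its pin; 80 mm from the hub's axis along the arm, 130 mm above the foot. Winding takes about 3 N on it; more than about 15 N, across or along its circle, is forcing the crank.
- rest: Crank rest, fixed: steel plate 120 x 90 x 15 mm with a round stud 19 mm in diameter and 28 mm high on which the crank stands, foot on the plate. Origin under the stud's axis, on the bench.
- guide_foot (a point): Underside of the brass bush of the top guide (aluminium crossbar with two white runners) on the portal column nearer the robot; it moves up and down.
- collar_top (a point): Top of the dark stop collar on the same column, 112 mm above the bench; the bush lands on it when the top guide is fully down.
- praline_box: Flat cardboard box 133 x 73 x 28 mm lying on the belt. Origin at its underside.
- tray: White tray of pralines 135 x 105 x 14 mm on the bench. Origin at its underside.
- spatula: Spatula lying on the bench.
There are look-alikes about, which are no part of the job. Leave any purple look-alike of the crank alone.

How it is judged (in metres and radians):
On the way, in this order (a step that is already met when the one before it is completed fails the run):
1. the crank is fully home on the square: foot within 4 mm of the sleeve's floor and upright (distance between crank and sleeve_floor below 0.004 m and angle between crank's own z axis and vertical below 0.09 rad), for 0.2 s.
2. the top guide is down on its collars with the crank still home (z of guide_foot in the frame of collar_top below 0.0005 m and distance between crank and sleeve_floor below 0.005 m), for 0.2 s.
At the end, for the whole second after the job is handed in: The top guide stands on its stop collars (within 0.5 mm), and the crank is left at rest, upright and fully home on the spindle (foot within 4 mm of the sleeve's floor) (all of step 1 and z of guide_foot in the frame of collar_top below 0.0005 m and linear speed of crank below 0.02 m/s); the robot touches nothing.
It fails at once if while the crank is not yet home, it is pressed against the spindle or sleeve with more than 40 N (distance between crank and sleeve_floor above 0.006 m and contact force between crank and conveyor above 40 N).
It fails at once if the crank is forced: its contact forces in the sleeve and on the square add up to more than 300 N (some 20 N of force on the knob) (contact force between crank and conveyor above 300 N).
It fails at once if the box on the belt, the tray or the spatula is moved by more than 15 mm (distance of any of praline_box, tray, spatula from where it was at the start of the episode above 0.015 m).
It also fails if it takes over 72 s, if anything falls off the work surface, if the arm or the gripper's body presses on something with over 40 N, if the wrist force passes 120 N, or if a joint passes its speed limit or range.

## Working session

There is one attempt and no reset: what is moved stays moved. The work goes in short steps, Python scripts to look and compute and a tool call to move; the robot and the scene stay as the last step left them, time stands still between calls to the robot, and variables do not carry over. Pictures are saved under pics/ and viewed, at most 10 in all, crops included, and the job is handed in when it is done.

Besides the shell and the picture viewer there is one more tool, called after ">>>" as name(argument=value, ...), one argument or row to a line, values as JSON. play_rows: Moves the arm, as the interface text tells. Its arguments: {"type":"object","properties":{"translation":{"type":"array","items":{"type":"array","items":{"type":"number"}}},"yaw":{"type":"array","items":{"type":"number"}},"hand":{"type":"number"},"force":{"type":"number"}},"required":["translation","yaw"]}

```bash
mkdir -p pics; ls; cat > h.py <<'E'
import numpy as np, cv2
from cell import telemetry, eyes, manip
def snap(n,f):
    c=eyes.camera(n); cv2.imwrite(f'pics/{f}.png',c['pixels'][:,:,::-1]); np.save(f'pics/{f}.npy',{k:c[k] for k in c},allow_pickle=True); return c
def load(f): return np.load(f'pics/{f}.npy',allow_pickle=True).item()
def K(c): return np.array([[c['fx'],0,c['cx']],[0,c['fy'],c['cy']],[0,0,1.]])
def ray(c,u,v):
    p=cv2.undistortPoints(np.array([[[u,v]]],float),K(c),np.array(c['dist_coeffs'],float))[0,0]
    T=np.array(c['cam_to_world']); return T[:3,3],T[:3,:3]@np.array([p[0],-p[1],-1])
def onz(c,u,v,z):
    o,d=ray(c,u,v); return o+d*(z-o[2])/d[2]
def proj(c,P):
    T=np.array(c['cam_to_world']); q=(np.atleast_2d(P)-T[:3,3])@T[:3,:3]; q=q*[1,-1,-1]
    return cv2.projectPoints(q.reshape(-1,1,3),np.zeros(3),np.zeros(3),K(c),np.array(c['dist_coeffs'],float))[0][:,0]
E
python3 - <<'E'
from h import *
for n in('top','side'):
    c=snap(n,n+'0'); print(n,np.round(c['cam_to_world'],2).tolist(),c['fx'])
print(telemetry.read_state())
E
```

```text
pics
top [[-0.09, 0.97, -0.21, 223.64], [-1.0, -0.09, 0.02, -103.76], [-0.0, 0.21, 0.98, 1256.07], [0.0, 0.0, 0.0, 1.0]] 476.9095961159438
side [[0.66, 0.58, -0.49, -306.35], [-0.76, 0.49, -0.43, -804.61], [-0.01, 0.65, 0.76, 1340.04], [0.0, 0.0, 0.0, 1.0]] 525.0147282240708
{'clock': 0.1, 'joints': array([ 1.07938951e+00,  3.00414110e-01,  1.52153057e+00, -1.44173866e-06,
        1.32068770e+00, -6.66121909e-02]), 'qd': array([ 0.00117344, -0.00214681, -0.00065591,  0.00099536,  0.00134443,
        0.00219543]), 'effort': array([ 1.75564976e-03, -5.32648301e+01, -3.53274643e+01,  7.09791784e-02,
        2.36307346e-02, -1.20050831e-04]), 'eef_pos': array([226.57023026, 500.90369473, 204.93895599]), 'eef_rot': array([-3.14055515e+00, -6.78133814e-05,  2.71679835e+00]), 'wrist_force': array([ 0.33649774,  0.50457251, -0.13223423]), 'moment': array([-0.00460887, -0.05448252,  0.01149831]), 'finger_force': 0.0, 'finger_gap': 94.25227564744615}
```

View pics/top0.png

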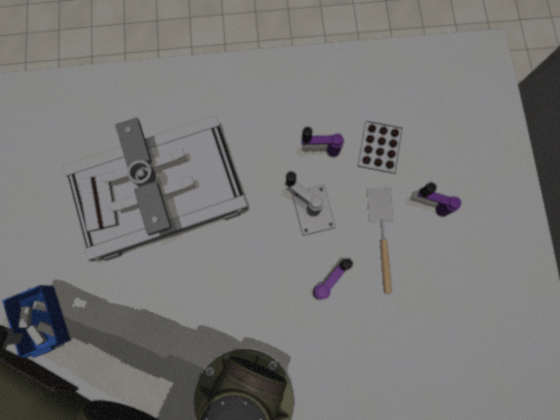

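View pics/side0.png

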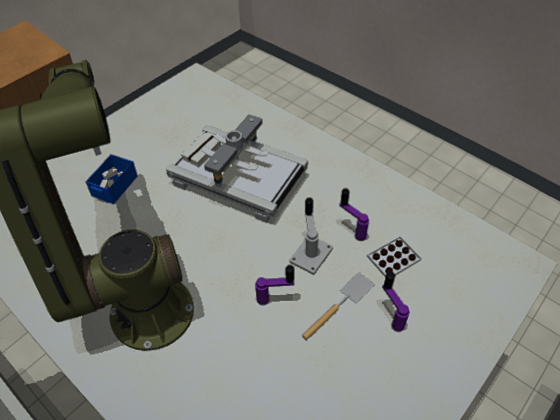

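The top view shows the steel crank with its hub near (316,203) and knob near (291,179), and the sleeve mouth near (140,172). In the side view the crank is near (311,240) and the sleeve near (234,137). Three purple look-alikes stand around it. I'll zoom in on both views.

```bash
python3 - <<'E'
from h import *
t=load('top0')['pixels'][:,:,::-1]; s=load('side0')['pixels'][:,:,::-1]
z=lambda im,x,y,w,h:cv2.resize(im[y:y+h,x:x+w],(400,300),interpolation=cv2.INTER_CUBIC)
a=np.vstack([np.hstack([z(t,280,165,80,60),z(t,100,142,80,60)]),np.hstack([z(s,275,190,80,60),z(s,194,107,80,60)])])
cv2.imwrite('pics/z.png',a)
E
```

```text
(no output)
```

View pics/z.png

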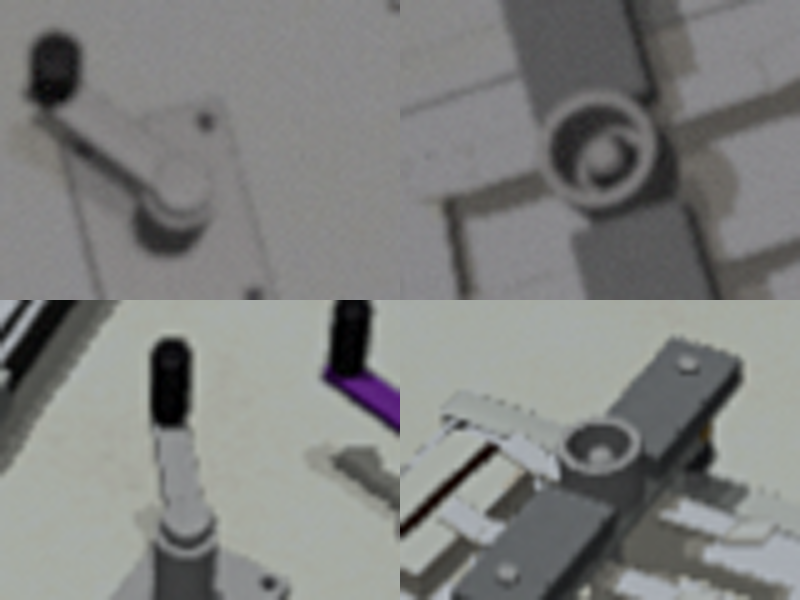

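Zoomed, in original pixels: the boss top is at about (317,202) top and (312.6,233.6) side. The knob top is at (291,176) and (309,199.5), and the sleeve mouth at (140.4,171.6) and (234,136.4).

```bash
python3 - <<'E'
from h import *
t=load('top0'); s=load('side0')
def tri(a,b):
    (o1,d1),(o2,d2)=ray(t,*a),ray(s,*b)
    k=np.linalg.lstsq(np.c_[d1,-d2],o2-o1,rcond=None)[0]; p,q=o1+k[0]*d1,o2+k[1]*d2
    return np.round((p+q)/2,1),round(np.linalg.norm(p-q),1)
for n,a,b,z in [('boss',(316.6,201.6),(312.2,233.2),115),('knobtop',(290.8,175.6),(308.8,199.4),174),('sleeve',(140,171.2),(233.6,136),205)]:
    print(n,onz(t,*a,z).round(1),onz(s,*b,z).round(1),tri(a,b))
# beam direction: end bolt in side img, top at183
print('bolts',onz(s,251,119,185),onz(s,215,161,185))
print('beam top', onz(t,127,122,183),onz(t,155,232,183))
E
```

```text
boss [ 462.6 -226.5  115. ] [ 460.8 -227.3  115. ] (array([ 462.7, -226.5,  112.8]), np.float64(1.0))
knobtop [ 518.2 -166.8  174. ] [ 516.3 -166.9  174. ] (array([ 517.9, -166.5,  172.7]), np.float64(1.4))
sleeve [553.  178.4 205. ] [549.7 177.5 205. ] (array([553.2, 180. , 201.6]), np.float64(2.1))
bolts [665.69411611 211.1499923  185.        ] [441.97899052 155.99241286 185.        ]
beam top [685.81846392 211.63548503 183.        ] [412.65241964 155.05307589 183.        ]
```

>>> play_rows(
  translation=[
    [0.005, -0.02, 0.05],
    [0.02, -0.07, 0.09],
    [0.04, -0.13, 0.1],
    [0.06, -0.19, 0.1],
    [0.08, -0.25, 0.1],
    [0.1, -0.31, 0.1],
    [0.12, -0.37, 0.1],
    [0.14, -0.43, 0.1],
    [0.16, -0.49, 0.1],
    [0.18, -0.55, 0.1],
    [0.2, -0.61, 0.1],
    [0.22, -0.67, 0.1],
  ],
  yaw=[-0.15, -0.3, -0.47, -0.64, -0.81, -0.98, -1.15, -1.32, -1.49, -1.66, -1.8, -1.89],
  hand=1,
)

```text
clock: 1.6
eef_pos: [443.3, -160.6, 305.3]
eef_rot: [-3.142, -0.0, 0.823]
wrist_force: [0.2, 1.7, 0.6]
finger_gap: 94.1
finger_force: 0.0
```

>>> play_rows(
  translation=[
    [0.015, -0.058, -0.0],
    [0.015, -0.058, -0.05],
    [0.015, -0.058, -0.1],
    [0.015, -0.058, -0.15],
    [0.015, -0.058, -0.19],
    [0.015, -0.058, -0.22],
    [0.015, -0.058, -0.24],
    [0.015, -0.058, -0.243],
    [0.015, -0.058, -0.243],
  ],
  yaw=[0, 0, 0, 0, 0, 0, 0, 0, 0],
)

```text
clock: 2.72
eef_pos: [458.4, -216.5, 62.9]
eef_rot: [3.141, -0.0, 0.827]
wrist_force: [-0.0, -0.8, 0.6]
finger_gap: 93.8
finger_force: 0.0
```

```bash
python3 - <<'E'
from h import *
t=snap('top','top1')['pixels'][:,:,::-1]; s=snap('side','side1')['pixels'][:,:,::-1]
z=lambda im,x,y,w,h:cv2.resize(im[y:y+h,x:x+w],(400,400),interpolation=cv2.INTER_CUBIC)
cv2.imwrite('pics/z1.png',np.hstack([z(t,265,150,100,100),z(s,260,180,100,100)]))
E
```

```text
(no output)
```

View pics/z1.png

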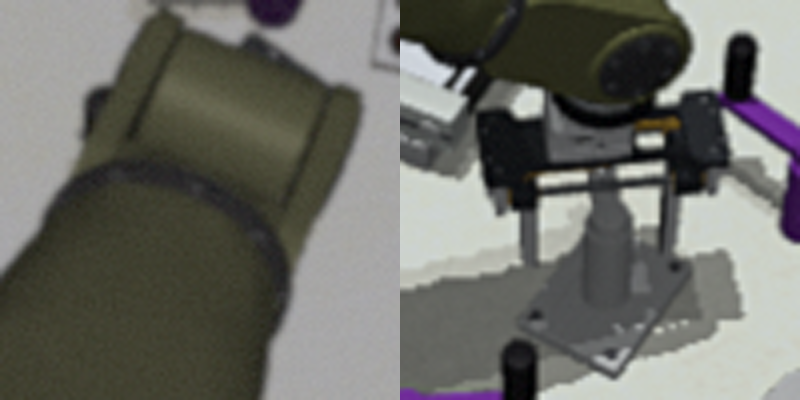

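The fingers straddle the hub: in the side crop the finger tips are at about (530,260) and (667,250), with the hub at (607,260). The TCP is about 10 mm short in y, so I'll correct that and close gently.

>>> play_rows(
  translation=[
    [0.0033, -0.0104, -0.001],
    [0.0033, -0.0104, -0.001],
    [0.0033, -0.0104, -0.001],
    [0.0033, -0.0104, -0.001],
  ],
  yaw=[0, 0, 0, 0],
)

```text
clock: 3.32
eef_pos: [461.4, -226.7, 61.5]
eef_rot: [-3.142, -0.0, 0.827]
wrist_force: [0.5, -1.1, 0.4]
finger_gap: 94.1
finger_force: 0.0
```

>>> play_rows(
  translation=[
    [0, 0, 0],
    [0, 0, 0],
    [0, 0, 0],
    [0, 0, 0],
    [0, 0, 0],
    [0, 0, 0],
  ],
  yaw=[0, 0, 0, 0, 0, 0],
  hand=0,
  force=10,
)

```text
clock: 4.08
eef_pos: [461.3, -226.7, 61.4]
eef_rot: [-3.141, 0.0, 0.827]
wrist_force: [-1.7, 2.9, 0.2]
finger_gap: 38.0
finger_force: 10.0
```

>>> play_rows(
  translation=[
    [0, 0, 0],
    [0, 0, 0],
    [0, 0, 0],
    [0, 0, 0],
    [0, 0, 0],
    [0, 0, 0],
  ],
  yaw=[0, 0, 0.18, 0.36, 0.5, 0.5],
  hand=0.6,
)

```text
clock: 4.82
eef_pos: [461.5, -226.8, 61.4]
eef_rot: [3.142, 0.0, 1.326]
wrist_force: [0.1, -0.1, 0.0]
finger_gap: 56.4
finger_force: 0.0
```

>>> play_rows(
  translation=[
    [0, 0, 0],
    [0, 0, 0],
    [0, 0, 0],
    [0, 0, 0],
  ],
  yaw=[0, 0, 0, 0],
  hand=0,
)

```text
clock: 5.32
eef_pos: [461.5, -226.8, 61.5]
eef_rot: [3.141, 0.0, 1.326]
wrist_force: [-0.4, -0.1, -0.5]
finger_gap: 37.7
finger_force: 10.0
```

>>> play_rows(
  translation=[
    [0, 0, 0],
    [0, 0, 0],
    [0, 0, 0],
    [0, 0, 0],
    [0, 0, 0],
    [0, 0, 0],
    [0, 0, 0],
    [0, 0, 0],
    [0, 0, 0],
  ],
  yaw=[0, 0, -0.18, -0.36, -0.54, -0.72, -0.9, -1.0, -1.0],
  hand=0.6,
)

```text
clock: 6.45
eef_pos: [461.5, -226.8, 61.4]
eef_rot: [-3.142, 0.0, 0.327]
wrist_force: [-0.8, 0.0, -0.4]
finger_gap: 56.8
finger_force: 0.0
```

>>> play_rows(
  translation=[
    [0, 0, 0],
    [0, 0, 0],
    [0, 0, 0],
    [0, 0, 0],
  ],
  yaw=[0, 0, 0, 0],
  hand=0,
)

```text
clock: 6.95
eef_pos: [461.1, -225.8, 61.4]
eef_rot: [-3.139, 0.001, 0.328]
wrist_force: [-2.8, 7.9, 5.4]
finger_gap: 38.6
finger_force: 10.0
```

>>> play_rows(
  translation=[
    [0, 0, 0],
    [0.0003, 0.0015, 0],
    [0.0003, 0.0015, 0],
    [0.0003, 0.0015, 0],
    [0.0003, 0.0015, 0],
    [0.0003, 0.0015, 0],
  ],
  yaw=[0, 0, 0.18, 0.36, 0.5, 0.5],
  hand=0.6,
)

```text
clock: 7.7
eef_pos: [461.9, -225.4, 61.5]
eef_rot: [3.141, -0.0, 0.826]
wrist_force: [-0.3, -0.2, -0.7]
finger_gap: 56.4
finger_force: 0.0
```

>>> play_rows(
  translation=[
    [0, 0, 0],
    [0, 0, 0],
    [0, 0, 0],
    [0, 0, 0],
    [0, 0, 0],
  ],
  yaw=[0, 0, 0, 0, 0],
  hand=0,
  force=40,
)

```text
clock: 8.32
eef_pos: [461.7, -225.3, 61.4]
eef_rot: [-3.141, 0.0, 0.827]
wrist_force: [-0.9, 0.7, 0.6]
finger_gap: 37.5
finger_force: 40.0
```

>>> play_rows(
  translation=[
    [0, 0, 0.02],
    [0, 0, 0.07],
    [0, 0.01, 0.13],
    [0.01, 0.05, 0.19],
    [0.02, 0.1, 0.23],
    [0.035, 0.155, 0.24],
    [0.045, 0.21, 0.24],
    [0.06, 0.265, 0.24],
    [0.07, 0.32, 0.24],
    [0.08, 0.37, 0.24],
    [0.09, 0.405, 0.24],
    [0.09, 0.405, 0.24],
  ],
  yaw=[0, 0, 0.1, 0.27, 0.45, 0.63, 0.81, 0.99, 1.17, 1.35, 1.53, 1.71],
)

```text
clock: 9.82
eef_pos: [551.6, 182.0, 299.8]
eef_rot: [-3.14, -0.002, 2.545]
wrist_force: [-0.1, -0.2, -7.0]
finger_gap: 37.6
finger_force: 40.0
```

>>> play_rows(
  translation=[
    [0, 0, 0],
    [0, 0, 0],
    [0, 0, -0.01],
    [0, 0, -0.02],
    [0, 0, -0.03],
    [0, 0, -0.03],
    [0, 0, -0.03],
  ],
  yaw=[0.15, 0.26, 0.26, 0.26, 0.26, 0.26, 0.26],
)

```text
clock: 10.7
eef_pos: [551.9, 179.7, 271.7]
eef_rot: [3.141, 0.0, 2.796]
wrist_force: [-0.2, -0.4, -5.7]
finger_gap: 37.6
finger_force: 40.0
```

```bash
python3 - <<'E'
from h import *
t=snap('top','top2')['pixels'][:,:,::-1]; s=snap('side','side2')['pixels'][:,:,::-1]
z=lambda im,x,y,w,h:cv2.resize(im[y:y+h,x:x+w],(400,400),interpolation=cv2.INTER_CUBIC)
cv2.imwrite('pics/z2.png',np.hstack([z(t,90,120,100,100),z(s,194,77,80,80)]))
st=telemetry.read_state(); print(st['eef_pos'],st['eef_rot'],st['joints'],st['wrist_force'])
E
```

```text
[551.91414359 179.74150579 271.89726527] [3.14113801e+00 6.62446979e-04 2.79659207e+00] [ 2.51738436e-01  3.28645758e-01  1.33036279e+00  3.82544352e-06
  1.48178066e+00 -9.74057800e-01] [ 0.38274202 -0.53633964 -5.38749945]
```

View pics/z2.png

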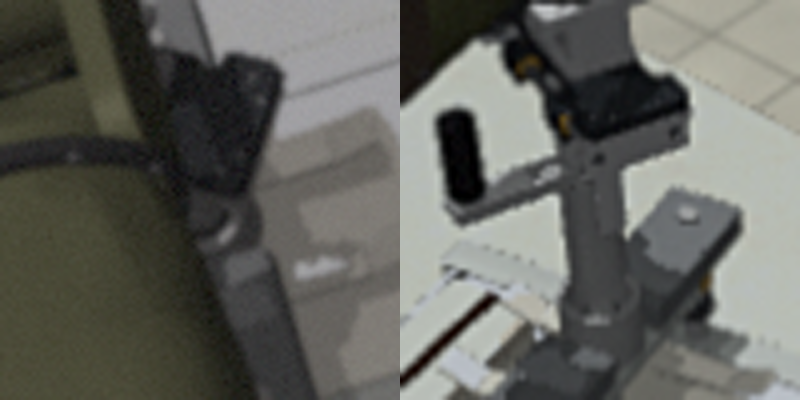

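The crank hangs upright with its foot just above the sleeve mouth. In the side crop the hub is centred near x=598 and the sleeve near x=601, so it is aligned to about 1 mm. I'll lower it by feel.

>>> play_rows(
  translation=[
    [0, 0, -0.012],
    [0, 0, -0.018],
    [0, 0, -0.02],
    [0, 0, -0.022],
    [0, 0, -0.022],
  ],
  yaw=[0, 0, 0, 0, 0],
)

```text
clock: 11.42
eef_pos: [551.9, 179.8, 250.4]
eef_rot: [3.141, 0.001, 2.797]
wrist_force: [-1.5, -0.4, 4.0]
finger_gap: 37.4
finger_force: 40.0
```

```bash
python3 - <<'E'
from h import *
st=telemetry.read_state(); print(st['eef_pos'],st['wrist_force'],st['moment'])
E
```

```text
[551.92416841 179.78870817 250.43080948] [-1.4961416  -0.42658496  4.04406704] [-0.20000386  0.64057224  0.05256754]
```

>>> play_rows(
  translation=[
    [0.0007, 0.0, 0],
    [0.0015, 0.0, 0],
    [0.0015, 0.0, 0],
  ],
  yaw=[0, 0, 0],
)

```text
clock: 11.8
eef_pos: [553.2, 180.2, 248.8]
eef_rot: [3.141, -0.001, 2.797]
wrist_force: [-0.8, 4.6, -5.0]
finger_gap: 37.4
finger_force: 40.0
```

```bash
python3 - <<'E'
from h import *
st=telemetry.read_state(); print(st['eef_pos'],st['wrist_force'],st['moment'])
E
```

```text
[553.23350996 180.16370393 248.80325545] [-0.78507094  4.56697045 -5.04372246] [1.03394814 0.21174676 0.00553359]
```

>>> play_rows(
  translation=[
    [0, 0.001, 0],
    [0, 0.001, -0.002],
    [0, 0.001, -0.004],
    [0, 0.001, -0.004],
  ],
  yaw=[0, 0, 0, 0],
)

```text
clock: 12.3
eef_pos: [553.2, 180.7, 245.0]
eef_rot: [-3.141, -0.001, 2.797]
wrist_force: [-1.0, 3.6, -6.0]
finger_gap: 37.7
finger_force: 40.0
```

```bash
python3 - <<'E'
from h import *
st=telemetry.read_state(); print(st['eef_pos'],st['wrist_force'],st['moment'])
E
```

```text
[553.17669231 180.68928514 245.01855671] [-0.96080927  3.60018827 -6.03585041] [ 0.61746693  0.14260659 -0.01760442]
```

>>> play_rows(
  translation=[
    [-0.0003, 0.001, 0],
    [-0.0003, 0.001, -0.002],
    [-0.0003, 0.001, -0.004],
    [-0.0003, 0.001, -0.005],
    [-0.0003, 0.001, -0.005],
  ],
  yaw=[0, 0, 0, 0, 0],
)

```text
clock: 12.92
eef_pos: [553.0, 181.6, 240.4]
eef_rot: [-3.141, -0.0, 2.797]
wrist_force: [-0.5, -0.3, -6.5]
finger_gap: 37.5
finger_force: 40.0
```

```bash
python3 - <<'E'
from h import *
st=telemetry.read_state(); print(st['eef_pos'],st['wrist_force'],st['moment'])
E
```

```text
[552.97718311 181.64049095 240.37569015] [-0.51618043 -0.31328816 -6.53845835] [ 0.00165361 -0.06612617  0.00914626]
```

>>> play_rows(
  translation=[
    [0, 0, -0.002],
    [0, 0, -0.004],
    [0, 0, -0.005],
    [0, 0, -0.005],
  ],
  yaw=[0, 0, 0, 0],
)

```text
clock: 13.42
eef_pos: [553.3, 182.2, 236.2]
eef_rot: [3.14, 0.001, 2.797]
wrist_force: [1.4, 5.9, 2.5]
finger_gap: 37.5
finger_force: 40.0
```

>>> play_rows(
  translation=[
    [0.0002, 0.0008, -0.0004],
    [0.0002, 0.0008, -0.0004],
    [0.0002, 0.0008, -0.0004],
    [0.0002, 0.0008, -0.0004],
    [0.0002, 0.0008, -0.0004],
    [0.0002, 0.0008, -0.0004],
  ],
  yaw=[0, 0.07, 0.14, 0.21, 0.28, 0.35],
)

```text
clock: 14.18
eef_pos: [554.0, 182.8, 236.1]
eef_rot: [3.14, 0.003, -3.134]
wrist_force: [4.8, 5.6, 2.8]
finger_gap: 37.5
finger_force: 40.0
```

>>> play_rows(
  translation=[
    [0.0006, 0.0008, -0.0002],
    [0.0006, 0.0008, -0.0002],
    [0.0006, 0.0008, -0.0002],
    [0.0006, 0.0008, -0.0002],
    [0.0006, 0.0008, -0.0002],
    [0.0006, 0.0008, -0.0002],
  ],
  yaw=[0, 0.07, 0.14, 0.21, 0.28, 0.35],
)

```text
clock: 14.92
eef_pos: [553.4, 184.0, 234.1]
eef_rot: [3.14, -0.001, -2.785]
wrist_force: [1.1, 7.6, -5.5]
finger_gap: 37.6
finger_force: 40.0
```

```bash
python3 - <<'E'
from h import *
st=telemetry.read_state(); print(st['eef_pos'],st['eef_rot'],st['wrist_force'],st['moment'])
E
```

```text
[553.42737588 184.02783618 234.08737504] [ 3.14003278e+00 -9.43327372e-04 -2.78494986e+00] [ 1.07372779  7.56024085 -5.5216726 ] [ 2.09951523 -0.30168071 -0.22479217]
```

>>> play_rows(
  translation=[
    [0.0001, 0.0012, 0],
    [0.0001, 0.0012, 0],
    [0.0001, 0.0012, -0.003],
    [0.0001, 0.0012, -0.005],
    [0.0001, 0.0012, -0.005],
  ],
  yaw=[-0.02, -0.05, -0.05, -0.05, -0.05],
)

```text
clock: 15.55
eef_pos: [553.7, 184.4, 229.5]
eef_rot: [3.142, -0.001, -2.836]
wrist_force: [-1.1, 1.8, -6.4]
finger_gap: 37.5
finger_force: 40.0
```

```bash
python3 - <<'E'
from h import *
st=telemetry.read_state(); print(st['eef_pos'],st['eef_rot'],st['wrist_force'],st['moment'])
E
```

```text
[553.68629193 184.44572775 229.5023659 ] [ 3.14153566e+00 -7.31289169e-04 -2.83641508e+00] [-1.09708556  1.7621053  -6.44743189] [ 0.60657939  0.14027939 -0.04131671]
```

>>> play_rows(
  translation=[
    [-0.0001, 0.0003, -0.004],
    [-0.0001, 0.0003, -0.008],
    [-0.0001, 0.0003, -0.012],
    [-0.0001, 0.0003, -0.015],
    [-0.0001, 0.0003, -0.015],
  ],
  yaw=[0, 0, 0, 0, 0],
)

```text
clock: 16.18
eef_pos: [553.8, 184.6, 214.6]
eef_rot: [-3.141, -0.0, -2.837]
wrist_force: [-2.0, -1.6, -1.0]
finger_gap: 37.7
finger_force: 40.0
```

>>> play_rows(
  translation=[
    [0, 0, -0.002],
    [0, 0, -0.0035],
    [0, 0, -0.004],
    [0, 0, -0.004],
  ],
  yaw=[0, 0, 0, 0],
)

```text
clock: 16.68
eef_pos: [553.9, 184.7, 211.4]
eef_rot: [-3.141, 0.001, -2.837]
wrist_force: [-4.6, -3.9, 7.0]
finger_gap: 37.3
finger_force: 40.0
```

```bash
python3 - <<'E'
from h import *
st=telemetry.read_state(); print(st['eef_pos'],st['eef_rot'],st['wrist_force'],st['moment'],st['joints'])
E
```

```text
[553.90193272 184.65582267 211.39488568] [-3.14128982e+00  6.47477444e-04 -2.83652829e+00] [-4.55099551 -3.91327935  7.02577491] [-0.69409802  0.88402361 -0.18118374] [ 2.59186530e-01  3.70987595e-01  1.41266333e+00 -2.79161245e-04
  1.35728105e+00 -1.61661499e+00]
```

>>> play_rows(
  translation=[
    [0, 0, 0.0005],
    [-0.0004, -0.0003, 0.0008],
    [-0.0004, -0.0003, 0.0008],
    [-0.0004, -0.0003, 0.0008],
    [-0.0004, -0.0003, 0.0008],
    [-0.0004, -0.0003, 0.0008],
  ],
  yaw=[0, 0, 0.1, 0.25, 0.4, 0.4],
  hand=0.6,
)

```text
clock: 17.42
eef_pos: [553.4, 184.6, 211.5]
eef_rot: [3.141, 0.0, -2.437]
wrist_force: [0.1, 0.0, 0.4]
finger_gap: 56.3
finger_force: 0.0
```

>>> play_rows(
  translation=[
    [0, 0, 0],
    [0, 0, 0],
    [0, 0, 0],
    [0, 0, 0],
  ],
  yaw=[0, 0, 0, 0],
  hand=0,
  force=10,
)

```text
clock: 17.92
eef_pos: [553.3, 184.6, 211.6]
eef_rot: [3.141, -0.0, -2.437]
wrist_force: [-0.4, 1.3, -0.3]
finger_gap: 37.5
finger_force: 10.0
```

```bash
python3 - <<'E'
from h import *
st=telemetry.read_state(); print(st['eef_pos'],st['eef_rot'],st['wrist_force'],st['moment'])
c=snap('side','side3')['pixels'][:,:,::-1]
cv2.imwrite('pics/z3.png',cv2.resize(c[70:230,150:310],(560,560),interpolation=cv2.INTER_CUBIC))
E
```

```text
[553.3124596  184.60469447 211.61888803] [ 3.14138223e+00 -1.16665886e-05 -2.43681680e+00] [-0.40267369  1.26117917 -0.26445969] [ 0.29910783  0.20315553 -0.01885528]
```

View pics/z3.png

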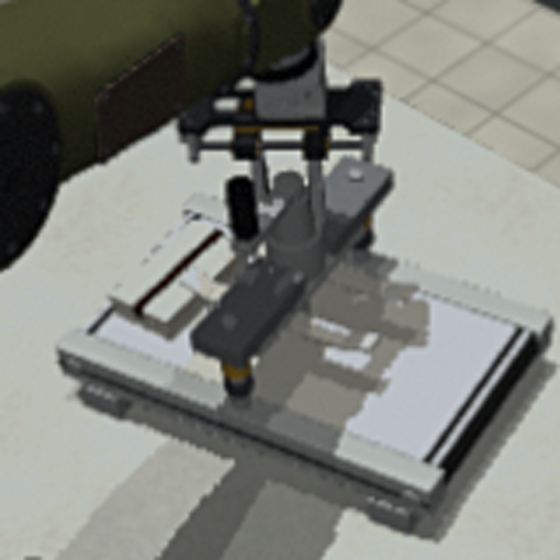

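The crank is home: the hub is down in the sleeve near (297,235). The brass bush at (237,370) still stands above the dark collar at (240,388). I'll wind clockwise by the hub.

>>> play_rows(
  translation=[
    [0, 0, 0],
    [0, 0, 0],
    [0, 0, 0],
    [0, 0, 0],
    [0, 0, 0],
    [0, 0, 0],
    [0, 0, 0],
    [0, 0, 0],
    [0, 0, 0],
    [0, 0, 0],
  ],
  yaw=[0, 0, -0.05, -0.15, -0.25, -0.37, -0.49, -0.61, -0.73, -0.85],
  force=40,
)

```text
clock: 19.23
eef_pos: [553.5, 183.8, 211.6]
eef_rot: [-3.14, 0.0, 2.993]
wrist_force: [1.0, -4.0, 0.5]
finger_gap: 37.3
finger_force: 40.0
```

```bash
python3 - <<'E'
from h import *
st=telemetry.read_state(); print(st['eef_pos'],st['eef_rot'],st['wrist_force'],st['moment'])
E
```

```text
[553.54299484 183.75985743 211.62884736] [-3.14018697e+00  4.33541178e-04  2.99276826e+00] [ 1.04357472 -3.97576139  0.50169877] [-0.8630888   0.03933682  0.20275967]
```

>>> play_rows(
  translation=[
    [0.0001, -0.0006, 0],
    [0.0001, -0.0006, 0],
    [0.0001, -0.0006, 0],
    [0.0001, -0.0006, 0],
    [0.0001, -0.0006, 0],
    [0.0001, -0.0006, 0],
    [0.0001, -0.0006, 0],
    [0.0001, -0.0006, 0],
    [0.0001, -0.0006, 0],
    [0.0001, -0.0006, 0],
    [0.0001, -0.0006, 0],
    [0.0001, -0.0006, 0],
  ],
  yaw=[-0.14, -0.28, -0.42, -0.56, -0.7, -0.84, -0.98, -1.12, -1.26, -1.4, -1.54, -1.68],
)

```text
clock: 20.72
eef_pos: [552.4, 183.0, 211.6]
eef_rot: [-3.139, 0.003, 1.312]
wrist_force: [-10.5, -5.3, 6.3]
finger_gap: 37.4
finger_force: 40.0
```

```bash
python3 - <<'E'
from h import *
st=telemetry.read_state(); print(st['eef_pos'],st['eef_rot'],st['wrist_force'],st['moment'])
E
```

```text
[552.35272887 182.98993334 211.63458264] [-3.13891433e+00  2.88472196e-03  1.31231616e+00] [-10.5310206   -5.2636901    6.25237734] [-1.1538889   2.56082045  0.28725942]
```

>>> play_rows(
  translation=[
    [-0.0008, 0, 0],
    [-0.0015, 0.0002, 0],
    [-0.0015, 0.0002, 0],
  ],
  yaw=[0, 0, 0],
  hand=0.55,
)

```text
clock: 21.1
eef_pos: [552.0, 184.1, 211.7]
eef_rot: [3.141, -0.0, 1.318]
wrist_force: [-0.0, -0.1, -0.7]
finger_gap: 51.3
finger_force: 0.0
```

>>> play_rows(
  translation=[
    [0, 0, 0],
    [0, 0, 0],
    [0, 0, 0],
    [0, 0, 0],
  ],
  yaw=[0, 0, 0, 0],
  hand=0,
  force=40,
)

```text
clock: 21.6
eef_pos: [552.1, 184.1, 211.6]
eef_rot: [3.141, -0.0, 1.317]
wrist_force: [3.4, -1.0, -0.2]
finger_gap: 37.6
finger_force: 40.0
```

>>> play_rows(
  translation=[
    [0, 0, 0],
    [0, 0, 0],
    [0, 0, 0],
    [0, 0, 0],
    [0, 0, 0],
    [0, 0, 0],
    [0, 0, 0],
  ],
  yaw=[-0.12, -0.26, -0.4, -0.54, -0.68, -0.82, -0.96],
)

```text
clock: 22.48
eef_pos: [552.3, 184.0, 211.7]
eef_rot: [3.141, -0.001, 0.352]
wrist_force: [3.3, -0.8, -0.3]
finger_gap: 37.2
finger_force: 40.0
```

```bash
python3 - <<'E'
from h import *
st=telemetry.read_state(); print(st['eef_pos'],st['eef_rot'],st['wrist_force'],st['moment'],st['joints'][5])
E
```

```text
[552.2687478  184.00825748 211.66987578] [ 3.14122170e+00 -7.14570778e-04  3.52346831e-01] [ 3.34861809 -0.82188449 -0.29482901] [-0.16387613 -0.63863726  0.21105318] 1.4773589238157534
```

>>> play_rows(
  translation=[
    [0.0004, -0.0001, 0],
    [0.0004, -0.0001, 0],
    [0.0004, -0.0001, 0],
    [0.0004, -0.0001, 0],
    [0.0004, -0.0001, 0],
    [0.0004, -0.0001, 0],
    [0.0004, -0.0001, 0],
  ],
  yaw=[-0.12, -0.26, -0.4, -0.54, -0.68, -0.82, -0.95],
)

```text
clock: 23.35
eef_pos: [552.5, 183.9, 211.7]
eef_rot: [3.141, -0.0, -0.598]
wrist_force: [1.7, -1.8, -1.2]
finger_gap: 37.5
finger_force: 40.0
```

```bash
python3 - <<'E'
from h import *
st=telemetry.read_state(); print(st['eef_pos'],st['eef_rot'],st['wrist_force'],st['moment'],st['joints'][5])
E
```

```text
[552.4522534  183.86121851 211.65065448] [ 3.14148295e+00 -2.83862626e-04 -5.97503979e-01] [ 1.67353398 -1.79902668 -1.24285935] [-0.19892739 -0.24538948  0.25548037] 2.4268728664179684
```

>>> play_rows(
  translation=[
    [0, 0, 0],
    [0, 0, 0],
    [0, 0, 0],
    [0, 0, 0.03],
    [0, 0, 0.08],
    [0, 0, 0.125],
    [0, 0, 0.125],
    [0, 0, 0.125],
    [0, 0, 0.125],
    [0, 0, 0.125],
    [0, 0, 0.125],
    [0, 0, 0.125],
  ],
  yaw=[0, 0, 0, 0, 0, 0, 0.18, 0.36, 0.54, 0.72, 0.9, 1.08],
  hand=1,
)

```text
clock: 24.85
eef_pos: [552.3, 184.0, 336.6]
eef_rot: [-3.142, 0.0, 0.494]
wrist_force: [-0.1, 0.5, 0.3]
finger_gap: 94.1
finger_force: 0.0
```

>>> play_rows(
  translation=[
    [0, 0, 0],
    [0, 0, 0],
    [0, 0, 0],
    [0, 0, 0],
    [0, 0, 0],
    [0, 0, 0],
    [0, 0, 0],
    [0, 0, 0],
    [0, 0, 0],
    [0, 0, 0],
    [0, 0, 0],
    [0, 0, 0],
  ],
  yaw=[0.18, 0.36, 0.54, 0.72, 0.9, 1.08, 1.26, 1.44, 1.62, 1.8, 1.98, 2.06],
)

```text
clock: 26.35
eef_pos: [552.3, 184.0, 336.6]
eef_rot: [-3.141, -0.0, 2.552]
wrist_force: [-0.0, -0.9, 0.1]
finger_gap: 93.7
finger_force: 0.0
```

```bash
python3 - <<'E'
from h import *
st=telemetry.read_state(); print(st['eef_pos'],st['eef_rot'],st['wrist_force'],st['moment'],st['joints'][5])
c=snap('side','side4')['pixels'][:,:,::-1]
cv2.imwrite('pics/z4.png',cv2.resize(c[70:230,150:310],(560,560),interpolation=cv2.INTER_CUBIC))
E
```

```text
[552.31711756 184.03970203 336.6085587 ] [-3.14149623e+00 -1.78979599e-04  2.55222112e+00] [-0.03773657 -0.87012789  0.13384117] [-0.01611081  0.01249042  0.0037355 ] -0.7227203187907848
```

View pics/z4.png

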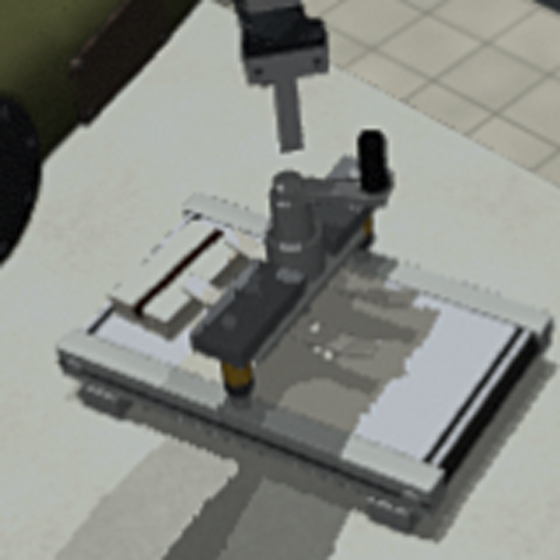

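The crank is seated. The boss is at crop (288,180), the knob top at (371,136), and the bush sits closer to its collar. I'll check the arm's yaw before regripping.

```bash
python3 - <<'E'
from h import *
s=load('side4'); k=onz(s,255.6,108.4,324); print(k, np.arctan2(k[1]-182,k[0]-551), onz(s,232.0,120.6,265))
E
```

```text
[594.81197629 113.22944813 324.        ] -1.0035611872696109 [553.66695046 181.78562652 265.        ]
```

>>> play_rows(
  translation=[
    [0, 0, -0.03],
    [0, 0, -0.08],
    [0, 0, -0.115],
    [0, 0, -0.125],
    [0, 0, -0.125],
  ],
  yaw=[0, 0, 0, 0, 0],
)

```text
clock: 27.02
eef_pos: [552.6, 184.1, 212.3]
eef_rot: [3.141, 0.0, 2.547]
wrist_force: [0.1, 0.6, 0.4]
finger_gap: 94.0
finger_force: 0.0
```

>>> play_rows(
  translation=[
    [0, 0, 0],
    [0, 0, 0],
    [0, 0, 0],
    [0, 0, 0],
    [0, 0, 0],
    [0, 0, 0],
    [0, 0, 0],
    [0, 0, 0],
    [0, 0, 0],
    [0, 0, 0],
  ],
  yaw=[0, 0, 0, 0, 0, 0, -0.07, -0.14, -0.24, -0.34],
  hand=0,
  force=40,
)

```text
clock: 28.28
eef_pos: [552.3, 183.9, 211.6]
eef_rot: [-3.141, 0.0, 2.204]
wrist_force: [-1.2, -0.3, 1.0]
finger_gap: 37.7
finger_force: 40.0
```

```bash
python3 - <<'E'
from h import *
st=telemetry.read_state(); print(st['eef_pos'],st['eef_rot'],st['wrist_force'],st['moment'])
E
```

```text
[552.33282812 183.90749828 211.61392368] [-3.14126726e+00  1.05760260e-04  2.20378275e+00] [-1.17774006 -0.26759839  1.02242344] [-0.211905    0.07822722  0.20711132]
```

>>> play_rows(
  translation=[
    [0, 0, 0],
    [0, 0, 0],
    [0, 0, 0],
    [0, 0, 0],
    [0, 0, 0],
  ],
  yaw=[-0.1, -0.2, -0.3, -0.4, -0.4],
  force=30,
)

```text
clock: 28.9
eef_pos: [552.3, 183.9, 211.6]
eef_rot: [-3.141, 0.0, 1.807]
wrist_force: [-1.2, -0.5, 0.6]
finger_gap: 37.4
finger_force: 30.0
```

```bash
cat > m.py <<'E'
from h import *
st=telemetry.read_state(); print(st['eef_pos'].round(1),st['eef_rot'][2].round(3),st['wrist_force'].round(1),st['moment'].round(2))
E
python3 m.py
```

```text
[552.3 183.9 211.6] 1.807 [-1.2 -0.5  0.6] [-0.19  0.2  -0.07]
```

>>> play_rows(
  translation=[
    [0, 0, 0],
    [0, 0, 0],
    [0, 0, 0],
    [0, 0, 0],
    [0, 0, 0],
  ],
  yaw=[-0.1, -0.2, -0.3, -0.4, -0.4],
)

```text
clock: 29.52
eef_pos: [552.4, 183.9, 211.7]
eef_rot: [-3.142, 0.0, 1.409]
wrist_force: [-0.9, -1.5, 0.5]
finger_gap: 37.5
finger_force: 30.0
```

```bash
python3 m.py
```

```text
[552.4 183.9 211.7] 1.409 [-0.9 -1.5  0.5] [-0.28  0.18  0.02]
```

>>> play_rows(
  translation=[
    [0, 0, 0],
    [0, 0, 0],
    [0, 0, 0],
    [0, 0, 0],
    [0, 0, 0],
  ],
  yaw=[-0.1, -0.2, -0.3, -0.4, -0.5],
)

```text
clock: 30.15
eef_pos: [552.4, 183.9, 211.6]
eef_rot: [3.141, 0.0, 0.908]
wrist_force: [-0.1, -1.2, 0.3]
finger_gap: 37.6
finger_force: 30.0
```

```bash
python3 m.py
```

```text
[552.4 183.9 211.6] 0.908 [-0.1 -1.2  0.3] [-0.39  0.14  0.2 ]
```

>>> play_rows(
  translation=[
    [0, 0, 0],
    [0, 0, 0],
    [0, 0, 0],
    [0, 0, 0],
    [0, 0, 0],
  ],
  yaw=[-0.08, -0.16, -0.24, -0.32, -0.4],
)

```text
clock: 30.78
eef_pos: [552.4, 183.9, 211.6]
eef_rot: [3.141, 0.0, 0.509]
wrist_force: [-0.8, -1.5, 0.8]
finger_gap: 37.4
finger_force: 30.0
```

```bash
python3 m.py; python3 - <<'E'
from h import *
c=snap('side','side5')['pixels'][:,:,::-1]
cv2.imwrite('pics/z5.png',np.hstack([cv2.resize(c[100:190,195:285],(400,400),interpolation=cv2.INTER_CUBIC),cv2.resize(load('side4')['pixels'][100:190,195:285,::-1],(400,400),interpolation=cv2.INTER_CUBIC)]))
E
```

```text
[552.4 183.9 211.6] 0.509 [-0.8 -1.5  0.8] [-0.44  0.23  0.27]
```

View pics/z5.png

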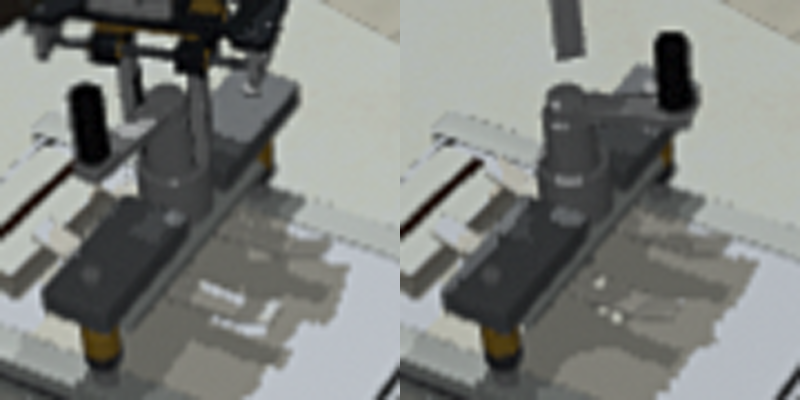

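The knob has swung round to the −x side as commanded, and the bush at (100,340) is close above its collar at (105,362). The stop isn't reached, so I'll keep going.

>>> play_rows(
  translation=[
    [0, 0, 0],
    [0, 0, 0],
    [0, 0, 0],
    [0, 0, 0],
    [0, 0, 0],
  ],
  yaw=[-0.08, -0.16, -0.24, -0.32, -0.4],
)

```text
clock: 31.45
eef_pos: [553.2, 184.0, 211.8]
eef_rot: [3.142, -0.002, 0.109]
wrist_force: [10.0, 0.2, -3.6]
finger_gap: 37.3
finger_force: 30.0
```

```bash
python3 m.py
```

```text
[553.2 184.  211.8] 0.109 [10.   0.2 -3.6] [ 0.01 -1.97  0.61]
```

>>> play_rows(
  translation=[
    [0, 0, 0],
    [0, 0, 0],
    [0, 0, 0],
    [0, 0, 0],
  ],
  yaw=[-0.08, -0.16, -0.24, -0.32],
)

```text
clock: 31.95
eef_pos: [553.1, 183.8, 211.8]
eef_rot: [-3.142, -0.002, -0.211]
wrist_force: [9.2, -3.3, -3.2]
finger_gap: 37.8
finger_force: 30.0
```

```bash
python3 m.py
```

```text
[553.1 183.8 211.8] -0.211 [ 9.2 -3.3 -3.2] [-0.64 -1.75  0.64]
```

>>> play_rows(
  translation=[
    [0, 0, 0],
    [0, 0, 0],
    [0, 0, 0],
    [0, 0, 0],
  ],
  yaw=[-0.08, -0.16, -0.24, -0.34],
)

```text
clock: 32.45
eef_pos: [553.0, 183.5, 211.9]
eef_rot: [-3.141, -0.002, -0.551]
wrist_force: [8.2, -7.4, -1.6]
finger_gap: 37.5
finger_force: 30.0
```

```bash
python3 m.py
```

```text
[553.  183.5 211.9] -0.551 [ 8.2 -7.4 -1.6] [-1.37 -1.51  0.6 ]
```

The torque jumped to 0.6 N·m and stayed there while the fingers slipped round the hub, so the stop is reached. I'll release, retreat and check.

>>> play_rows(
  translation=[
    [0, 0, 0],
    [0, 0, 0],
    [0, 0, 0],
    [0, 0, 0.03],
    [0, 0, 0.08],
    [0, 0, 0.13],
    [0, 0, 0.18],
    [0, 0, 0.18],
  ],
  yaw=[0.05, 0.05, 0.05, 0.05, 0.05, 0.05, 0.05, 0.05],
  hand=1,
)

```text
clock: 33.45
eef_pos: [552.8, 184.2, 395.5]
eef_rot: [-3.137, -0.005, -0.503]
wrist_force: [0.4, -0.1, -0.5]
finger_gap: 93.9
finger_force: 0.0
```

```bash
python3 m.py; python3 - <<'E'
from h import *
c=snap('side','side6')['pixels'][:,:,::-1]
cv2.imwrite('pics/z6.png',np.hstack([cv2.resize(c[100:190,195:285],(400,400),interpolation=cv2.INTER_CUBIC),cv2.resize(c[140:190,200:250],(400,400),interpolation=cv2.INTER_CUBIC)]))
E
```

```text
[552.8 184.2 395.5] -0.503 [ 0.4 -0.1 -0.5] [0.07 0.19 0.01]
```

View pics/z6.png

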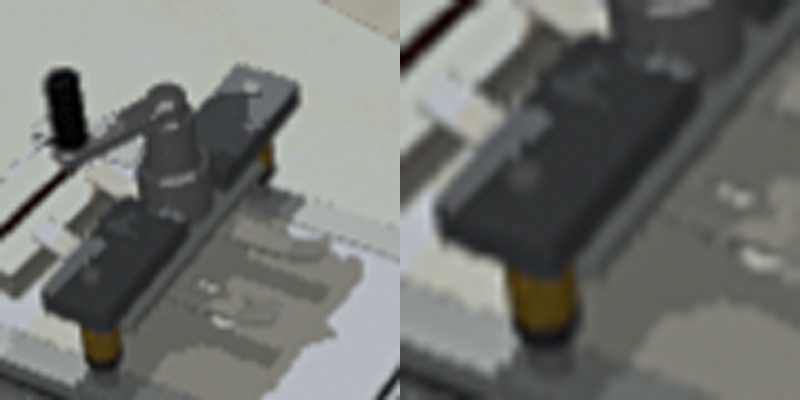

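The crank is seated with its arm toward the robot, boss at (165,95) and knob top at (62,78). The bush at (100,345) now appears to rest on its collar. I'll confirm the stop with one more grip at a fresh angle.

```bash
python3 - <<'E'
from h import *
s=load('side6'); k=onz(s,208.6,117.2,324); print(k, np.arctan2(k[1]-182,k[0]-551), onz(s,232.4,121.2,265))
# vertical brass extent on the near column, before/after
from numpy import array
for f in('side0','side3','side4','side6'):
    p=load(f)['pixels'].astype(int)[165:190,205:230]; m=(p[...,0]-p[...,2]>35)
    r=m.sum(1); print(f,[(165+i,int(v)) for i,v in enumerate(r) if v])
print(proj(s,[[441,157,112],[441,157,124],[441,157,167]]))
E
```

```text
[472.12765963 193.96954337 324.        ] 2.9909834050619786 [552.38216905 178.70135196 265.        ]
side0 [(174, 1), (175, 4), (176, 7), (177, 5)]
side3 [(174, 2), (175, 5), (176, 7), (177, 5)]
side4 [(174, 2), (175, 4), (176, 8), (177, 8), (178, 6), (179, 5)]
side6 [(174, 1), (175, 6), (176, 8), (177, 8), (178, 8), (179, 6), (180, 5)]
[[217.0079918  177.08665855]
 [216.61451993 174.51518356]
 [215.17457856 165.07828896]]
```

>>> play_rows(
  translation=[
    [0, 0, 0],
    [0, 0, 0],
    [0, 0, 0],
    [0, 0, 0],
    [0, 0, 0],
    [-0.0004, 0.0001, -0.05],
    [-0.0004, 0.0001, -0.11],
    [-0.0004, 0.0001, -0.16],
    [-0.0004, 0.0001, -0.18],
    [-0.0004, 0.0001, -0.18],
  ],
  yaw=[0.15, 0.3, 0.45, 0.6, 0.75, 0.75, 0.75, 0.75, 0.75, 0.75],
)

```text
clock: 34.75
eef_pos: [550.9, 183.8, 209.2]
eef_rot: [-3.142, 0.005, 0.247]
wrist_force: [-0.0, 1.0, 0.1]
finger_gap: 93.6
finger_force: 0.0
```

>>> play_rows(
  translation=[
    [0, 0, 0],
    [0, 0, 0],
    [0, 0, 0],
    [0, 0, 0],
    [0, 0, 0],
    [0, 0, 0],
    [0, 0, 0],
    [0, 0, 0],
    [0, 0, 0],
    [0, 0, 0],
  ],
  yaw=[0, 0, 0, 0, 0, 0, -0.06, -0.12, -0.18, -0.24],
  hand=0,
  force=30,
)

```text
clock: 36.0
eef_pos: [552.7, 184.0, 211.8]
eef_rot: [3.141, -0.002, 0.005]
wrist_force: [7.8, -0.2, -2.9]
finger_gap: 37.5
finger_force: 30.0
```

```bash
python3 m.py
```

```text
[552.7 184.  211.8] 0.005 [ 7.8 -0.2 -2.9] [-0.15 -1.63  0.66]
```

The torque reached 0.66 N·m within 0.24 rad at the same crank angle, which confirms the stop. I'll release, retreat clear and hand in.

>>> play_rows(
  translation=[
    [0, 0, 0],
    [0, 0, 0],
    [0, 0, 0],
    [0, 0, 0.03],
    [0, 0, 0.08],
    [0, 0, 0.13],
    [0, 0, 0.17],
    [0, 0, 0.18],
    [0, 0, 0.18],
    [0, 0, 0.18],
  ],
  yaw=[0.04, 0.04, 0.04, 0.04, 0.04, 0.04, 0.04, 0.04, 0.04, 0.04],
  hand=1,
)

```text
clock: 37.25
eef_pos: [551.8, 184.1, 389.9]
eef_rot: [3.141, 0.003, 0.047]
wrist_force: [0.0, 0.4, 0.1]
finger_gap: 93.7
finger_force: 0.0
```

```bash
python3 m.py; python3 - <<'E'
from h import *
a=load('side6')['pixels'].astype(int)[100:185,195:260]; b=snap('side','side7')['pixels'].astype(int)[100:185,195:260]
print('changed px',int((abs(a-b).max(2)>50).sum()))
print(manip.sign_off())
E
```

```text
[551.8 184.1 389.9] 0.047 [0.  0.4 0.1] [-0.01  0.12 -0.03]
changed px 25
the job is handed in; nothing more can be done
None
```

The crank is seated fully home on the spindle and the top guide is wound down to its stop, felt twice at about 0.6 N·m; the arm is clear and the job was handed in at about 37 s, with no verdict returned.

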